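# Shut the flip drawer and swing its catch across

## Task

Push the pale blue flip drawer fully shut with a fingertip, then push the metal catch on the shelf above it round with one finger until its arm points straight out over the drawer's front, with the whole of its turned-down nose in front of the drawer's pull tab. Nothing needs gripping: leave the cup, jar, nail brush and comb where they are, and finish with the hand clear.

Things in the scene. Friction and masses are not known exactly. Their poses are not given: they have to be found in the camera images.
- shelf: white corner shelf, fixed. Origin: middle of the lower edge of its front face, at counter height; x level, from the front back to the rear corner, y left seen from the front, z up. Flat deck with its top 140 mm up, 380 mm wide, 270 mm deep, rim 33 mm high along the two 45 degree rear sides. Cup and jar stand 110 mm or more behind the front; brush and comb lie right of the middle
- drawer (a joint): tilt of the blue flip drawer in the middle of the shelf's front, rad: 0 shut (stop; front upright), up to 0.65 open. Hinged along its lower edge, 14 mm up and 4 mm before the shelf's origin; its top tilts out to the front. Front panel 240 mm wide, 6 mm thick; shut, its top is level with the deck, its outer face 7 mm before the shelf's origin. Stays where left; 2 N at the top moves it
- tab_top (a point): middle of the top edge of the drawer's pull tab, on its outer face. The tab is 36 mm wide, in the middle of the drawer front, and rises 10 mm above the front panel. With the drawer shut this point is 150 mm above the counter and 7 mm before the shelf's front face
- catch (a joint): angle of the catch, rad: 0 when its arm points straight out over the drawer front (against shelf x), positive when swung to the left (towards shelf y); 1.57 is along the front edge to the left. Range -1.9 to 1.9. It starts swung left, clear of the drawer. No stop at 0: it stays where it is left; about 1 N at its end turns it
- catch_pivot (a point): top of the catch's hub (22 mm in diameter) on its vertical axis, 22 mm above the deck, 32 mm behind the shelf's front face, on the middle line
- post_top (a point): top centre of the finger post (12 mm diameter) on the end of the catch's metal arm, 46 mm from the axis, 33 mm above deck level. Arm 14 mm wide, 9 mm thick, reaching 52 mm from the axis, its top 21 mm above the deck. Below the post its end turns down as a nose, 44 to 52 mm from the axis, to 4 mm above deck level. A fingertip 12 to 16 mm above deck level pushes arm and post and clears the tab
- cup: white ceramic toothbrush cup, 72 mm across, 94 mm high, a toothbrush leaning in it to 163 mm, loose on the deck; origin at the centre of its underside. To be left alone
- jar: clear plastic drying jar with ribbed twist cap, 67 mm across, 63 mm high, loose on the deck; origin at the centre of its underside. To be left alone
- nail_brush: wooden nail brush with a bow handle, 88 x 36 mm, 45 mm high, long side along its y, loose on the deck; origin at the centre of its underside. To be left alone
- comb: flat metal fine-tooth comb, 116 x 22 x 4 mm, long side along its y, loose on the deck; origin at the centre of its underside. To be left alone

How it is judged:
On the way, in this order (a step that is already met when the one before it is completed fails the run):
1. the drawer is pushed fully shut while the catch is still clear of it (value of joint drawer below 0.03 rad and value of joint catch above 0.8 rad), for 0.2 s.
2. the catch's arm is swung across in front of the drawer's tab (value of joint drawer below 0.03 rad and value of joint catch between -0.2 and 0.2 rad), for 0.2 s.
At the end, for the whole second after the job is handed in: The drawer is shut to within 0.03 rad, the catch's arm points straight out over the drawer front to within 0.2 rad either way (nose wholly in front of the tab), and cup and jar stand upright (all of step 2 and angle between each of cup, jar's own z axis and vertical below 0.1 rad); the robot touches nothing.
It fails at once if the cup is moved or lifted by more than 15 mm (distance of cup from where it was at the start of the episode above 0.015 m).
It fails at once if the jar is moved or lifted by more than 15 mm (distance of jar from where it was at the start of the episode above 0.015 m).
It fails at once if the nail brush is moved or lifted by more than 15 mm (distance of nail_brush from where it was at the start of the episode above 0.015 m).
It fails at once if the comb is moved or lifted by more than 15 mm (distance of comb from where it was at the start of the episode above 0.015 m).
It also fails if it takes over 48 s, if anything falls off the work surface, if the arm or the gripper's body presses on something with over 40 N, if the wrist force passes 120 N, or if a joint passes its speed limit or range.

## Robot

A 6-joint arm with a two-finger parallel gripper is mounted at the origin on the work surface. World frame = base frame: x ahead of the robot, y to its left, z up, the work surface at z = 0. Lengths are in m, angles in rad, forces in N, time in s.
With the tool pointing down it reaches from about 0.275 to 0.75 m from the base axis. Payload 10.2 kg.
Tool frame: the origin (TCP) lies midway between the tips of the shut fingers; the grasp point (between the pads) lies 19 mm behind it (env.hold_point_z is the distance from the TCP to the grasp point, in m); z points along the fingers, y is the line along which they close (so a half turn about z gives the same grasp; the last joint's range is limited). The gripper opens to 85 mm and grips with 20 to 120 N. Pads are 22 mm wide; open, the fingers measure 114 mm over their backs; the gripper's body (76 mm by 85 mm) begins 54 mm behind the grasp point. The pads swing forward as they close: fully open they stand 13 mm farther back than shut.
Start: joints at [1.036, 0.313, 1.498, -0, 1.331, -0.223], TCP at [0.161, 0.5, 0.231] pointing down, gripper open.
Joint ranges: [-2.94, 2.94], [-0.97, 2.17], [0.19, 2.56], [-1.23, 4.37], [0.02, 3.11], [-2.88, 2.88]. Speed limits (rad/s): [2.39, 2.39, 3.01, 3.14, 3.14, 3.14].

## Interface

Orientations are given as a unit quaternion [x, y, z, w].
In Python, from bench import env, kinematics, monitor, eyes, job gives the robot as it stands. The module is installed in compiled form; this text tells all that it offers. Calls block until the motion is done:
- env.reach(position, orientation): joint-space move of the TCP to a pose.
- env.movel(position, velocity=0.15, frame=None, guard=None): straight line of the TCP; frame=None keeps the orientation; velocity is the mean speed in m/s. With guard (N) it stops when the force on the tool has changed by that much, and returns True; else False.
- env.set_joints(angles): joint-space move.
- env.release() and env.close_gripper(effort=None): open the fingers fully, or close them until they stop; effort is the grip in N (None keeps the last).
- env.hold(seconds).
- kinematics.ik(position, orientation): joint angles nearest the present ones, or None.
- monitor.sense(): the state.
- eyes.grab_frame(name): name is "side" or "top"; returns a dict with "frame" (480x640x3 uint8, red, green, blue), "mtx" (3x3 intrinsics, pixels), "view" (4x4, takes a point from world to camera coordinates). Camera axes: x right, y down, z forward; pixel columns grow to the right and rows downward; lengths in m; the calibration is good to about 2 mm. A picture is of the moment at which its call begins. There is no depth.
A pose or a line that the arm cannot do raises env.MotionError and nothing moves.
- job.hand_in(): hands the job in; it is judged then, once.
The state is a dict: "clock": time; "joints": joint angles; "qvel": joint speeds; "joint_efforts": joint torques, N m; "position": TCP position; "ee_rot": TCP orientation; "contact_force": force on the tool from outside, world axes, zero at the start; "ft_torque": the same for the moment, N m; "finger_gap": opening from 0.0 (shut) to 1.0 (fully open); "gripper_force": force on a finger pad.
Only numpy, scipy, OpenCV 4.12 (cv2) and the standard library are available. Lean on these libraries where they do the work, as an engineer would, in place of code of your own. Each camera call takes 0.05 s, during which the arm holds its last target. There are 200 camera calls.

## Working session

There is one attempt and no reset: what is moved stays moved. The work goes in short steps, each a Python script; the robot and the scene stay as the last script left them, time stands still between calls to the robot, and variables do not carry over. Pictures are saved under pics/ and viewed, at most 10 in all, crops included, and the job is handed in when it is done.

```bash
mkdir -p pics
python3 - <<'E'
from bench import env,monitor,eyes
import cv2,numpy as np
for n in("side","top"):
    d=eyes.grab_frame(n); cv2.imwrite(f"pics/{n}0.png",d["frame"][:,:,::-1]); np.savez(f"{n}.npz",**d)
    v=d["view"]; print(n,d["mtx"].round(1).tolist(),(-v[:3,:3].T@v[:3,3]).round(3),v[:3,:3].round(2).tolist())
s=monitor.sense();print(s["clock"],s["position"],s["ee_rot"])
E
```

```text
side [[529.8, 0.0, 320.3], [0.0, 529.8, 244.9], [0.0, 0.0, 1.0]] [ 0.598 -0.598  0.603] [[1.0, -0.06, 0.02], [-0.02, -0.61, -0.8], [0.06, 0.79, -0.61]]
top [[483.7, 0.0, 317.3], [0.0, 483.7, 238.8], [0.0, 0.0, 1.0]] [0.557 0.01  0.764] [[-0.02, -1.0, -0.02], [-0.99, 0.02, -0.1], [0.1, 0.01, -0.99]]
0.1 [0.16096153 0.49947927 0.23077576] [ 1.55257411e-01  9.87873866e-01 -5.61529163e-04 -2.12415609e-04]
```

View pics/side0.png

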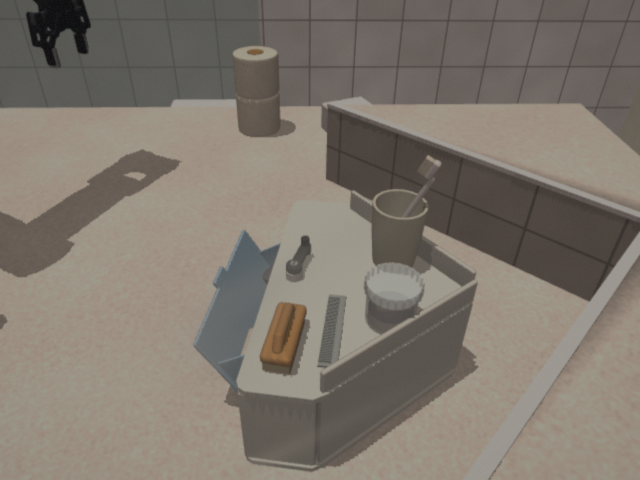

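View pics/top0.png

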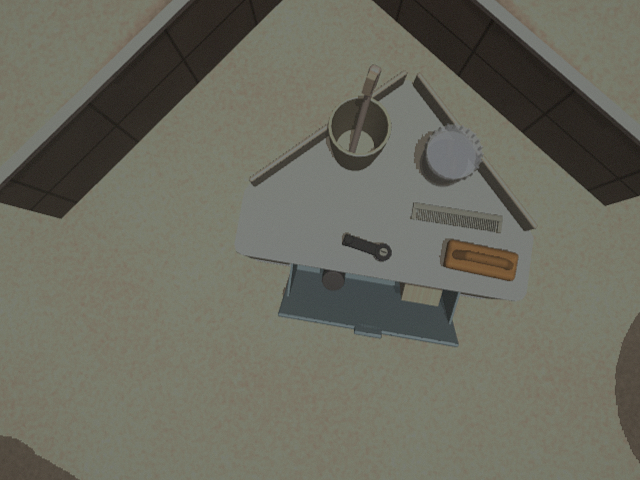

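The side view shows the open drawer with its tab at about (219,277), the hub at (294,267) and the post at (306,240). In the top view the hub is at (383,252), the post at (347,240) and the tab at (368,331). The deck's front edge runs from about (237,252) to (523,298). Next I'll localise these points.

```bash
cat > h.py <<'E'
import numpy as np,cv2
from scipy.spatial.transform import Rotation as R
def ray(d,u):
    v=d["view"];c=-v[:3,:3].T@v[:3,3];r=v[:3,:3].T@np.linalg.inv(d["mtx"])@[u[0],u[1],1];return c,r/np.linalg.norm(r)
def plane(d,u,z):
    c,r=ray(d,u);return c+r*(z-c[2])/r[2]
def tri(d1,u1,d2,u2):
    a,r=ray(d1,u1);b,s=ray(d2,u2)
    t=np.linalg.lstsq(np.c_[r,-s],b-a,rcond=None)[0];p,q=a+r*t[0],b+s*t[1];return (p+q)/2,np.linalg.norm(p-q)
def proj(d,p):
    c=d["view"]@np.r_[p,1];q=d["mtx"]@c[:3];return (q/q[2])[:2]
E
python3 - <<'E'
from h import *
t=np.load("top.npz");s=np.load("side.npz")
print("hub",plane(t,(383,252),.162),plane(s,(294,264),.162),tri(t,(383,252),s,(294,265)))
print("post",plane(t,(347,240),.173),plane(s,(306,239),.173))
print("tab",tri(t,(368,334),s,(220,270)))
g=cv2.cvtColor(t["frame"],cv2.COLOR_RGB2HSV).astype(int)
# blue drawer mask boundary under deck = deck front edge
b=((g[...,0]>90)&(g[...,0]<115)&(g[...,1]>45)).astype(np.uint8)
P=[]
for u in range(305,450,5):
    r=np.where(b[250:345,u])[0]
    if len(r): P.append((u,250+r[0],250+r[-1]))
print(P)
f=t["frame"];o=cv2.resize(f[200:350,230:430],None,fx=4,fy=4,interpolation=cv2.INTER_CUBIC)
cv2.imwrite("pics/crop.png",cv2.convertScaleAbs(o,alpha=1.6)[:,:,::-1])
E
```

```text
hub [ 0.60057194 -0.06205594  0.162     ] [ 0.60267431 -0.06054489  0.162     ] (array([ 0.60162893, -0.06208178,  0.16146247]), np.float64(0.0020324931677968314))
post [ 0.61548404 -0.01719025  0.173     ] [ 0.61980693 -0.02098498  0.173     ]
tab (array([ 0.50049247, -0.04197324,  0.13922804]), np.float64(0.004444933891426382))
[]
```

View pics/crop.png

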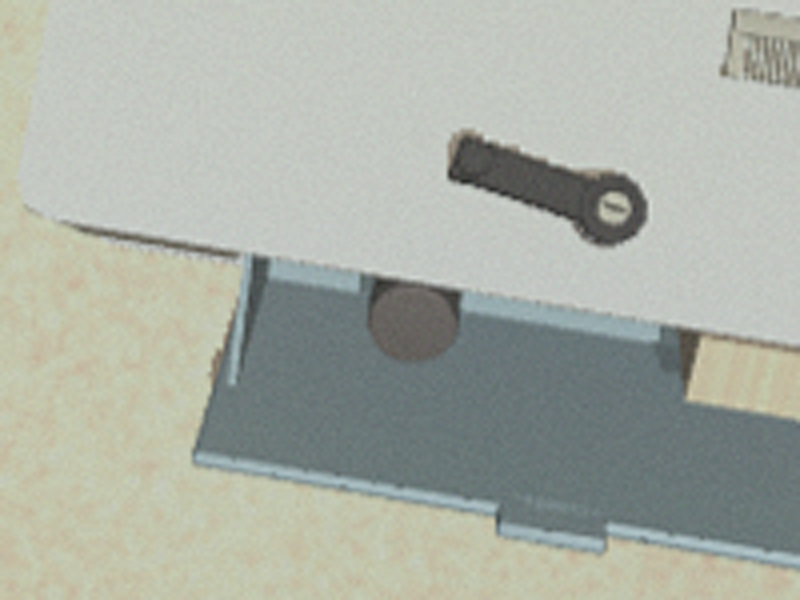

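The crop gives sub-pixel values in the full image: hub at about (383,251.8), post (350,239.5), tab edge (368,335.3), and deck edge from (250,256) to (430,286). I'll build the shelf frame from these.

```bash
cat >> h.py <<'E'
T=np.load("top.npz");S=np.load("side.npz")
a=plane(T,(250,256.2),.14);b=plane(T,(430,286.2),.14)
yd=(a-b)/np.linalg.norm(a-b); xd=np.array([yd[1],-yd[0],0.]); yaw=np.arctan2(xd[1],xd[0])
hub=tri(T,(383,251.8),S,(294,265))[0]; hub[2]=.162
O=hub-.032*xd; O[2]=0
def W(x,y,z): return O+x*xd+y*yd+[0,0,z]
def L(p): p=np.asarray(p)-O; return np.array([p@xd,p@yd,p[2]])
def Q(a,tilt=0):  # tool down, yaw a about z relative to shelf; tilt leans body to the front (-x)
    return (R.from_euler('z',yaw)*R.from_euler('y',-tilt)*R.from_euler('z',a)*R.from_quat([0,1,0,0])).as_quat()
E
python3 - <<'E'
from h import *
print("O",O,"yaw",yaw)
for n,p in dict(edgeL=a,edgeR=b,edge0=plane(T,(340,271.2),.14),post=plane(T,(350,239.5),.173),postS=plane(S,(306,239),.173),tab=tri(T,(368,335.3),S,(220,270))[0],cuptop=plane(T,(359,127),.234),jartop=plane(T,(452,155),.203),brushhead=plane(T,(374,72),.30)).items():
    print(n,(L(p)*1000).round(1))
p=L(plane(T,(350,239.5),.173)); print("phi",np.arctan2(p[1],-(p[0]-.032)))
from bench import kinematics as k,monitor
for al in (0,np.pi/2,-np.pi/2):
  for nm,P in dict(pre=W(-.13,-.02,.12),shut=W(-.02,-.02,.12),c0=W(.06,.045,.155),c1=W(-.012,.02,.155)).items():
    for tl in (0,.3):
      q=k.ik(P,Q(al,tl)); print(round(al,2),nm,tl,None if q is None else np.round(q,2))
E
```

```text
O [ 0.57030653 -0.05616425  0.        ] yaw -0.18632948074400443
edgeL [ -0.6 166.3 140. ]
edgeR [ -0.6 -68.3 140. ]
edge0 [ -0.6  48.2 140. ]
post [ 38.4  43.1 173. ]
postS [ 42.1  43.7 173. ]
tab [-72.1   1.  139.2]
cuptop [159.2  55.3 234. ]
jartop [153.9 -58.7 203. ]
brushhead [194.4  50.3 300. ]
phi 1.717722657520972
0 pre 0 [-0.38  0.26  1.88 -0.    0.99 -1.77]
0 pre 0.3 [-0.43  0.13  2.1   0.12  0.63 -1.9 ]
0 shut 0 [-0.34  0.48  1.56 -0.    1.1  -1.73]
0 shut 0.3 [-0.37  0.35  1.8   0.08  0.7  -1.81]
0 c0 0 [-0.22  0.62  1.23 -0.    1.29 -1.6 ]
0 c0 0.3 [-0.22  0.48  1.5   0.01  0.87 -1.62]
0 c1 0 [-0.27  0.46  1.49 -0.    1.19 -1.65]
0 c1 0.3 [-0.28  0.32  1.73  0.04  0.79 -1.69]
1.57 pre 0 None
1.57 pre 0.3 [-0.43  0.13  2.1   0.12  0.63  2.82]
1.57 shut 0 None
1.57 shut 0.3 None
1.57 c0 0 None
1.57 c0 0.3 None
1.57 c1 0 None
1.57 c1 0.3 None
-1.57 pre 0 [-0.38  0.26  1.88 -0.    0.99 -0.2 ]
-1.57 pre 0.3 [-0.43  0.13  2.1   0.12  0.63 -0.33]
-1.57 shut 0 [-0.34  0.48  1.56 -0.    1.1  -0.16]
-1.57 shut 0.3 [-0.37  0.35  1.8   0.08  0.7  -0.24]
-1.57 c0 0 [-0.22  0.62  1.23 -0.    1.29 -0.03]
-1.57 c0 0.3 [-0.22  0.48  1.5   0.01  0.87 -0.05]
-1.57 c1 0 [-0.27  0.46  1.49 -0.    1.19 -0.08]
-1.57 c1 0.3 [-0.28  0.32  1.73  0.04  0.79 -0.12]
```

Run:
```python
from h import *
from bench import env,monitor,eyes
env.close_gripper(20)
q=Q(-np.pi)
env.reach(W(-.13,0,.25),q); env.movel(W(-.13,0,.12),.2)
print("force0",monitor.sense()["contact_force"])
print(env.movel(W(-.005,0,.12),.06,guard=15))
s=monitor.sense();print(L(s["position"]),s["contact_force"],s["clock"])
env.hold(.3)
env.movel(W(-.10,0,.12),.2)
d=eyes.grab_frame("side");f=d["frame"][180:400,170:400]
d2=eyes.grab_frame("top");g=d2["frame"][200:360,230:430]
o=np.hstack([cv2.resize(f,(400,383)),cv2.resize(g,(400,383))])
cv2.imwrite("pics/shut.png",cv2.convertScaleAbs(o,alpha=1.5)[:,:,::-1]);print(monitor.sense()["clock"])
```

```text
force0 [-0.31135602 -0.72301844 -0.3395015 ]
True
[-1.94613622e-02  6.78644828e-05  1.19297021e-01] [-3.37453604  0.02716583  2.87203417] 5.475
6.425
```

View pics/shut.png

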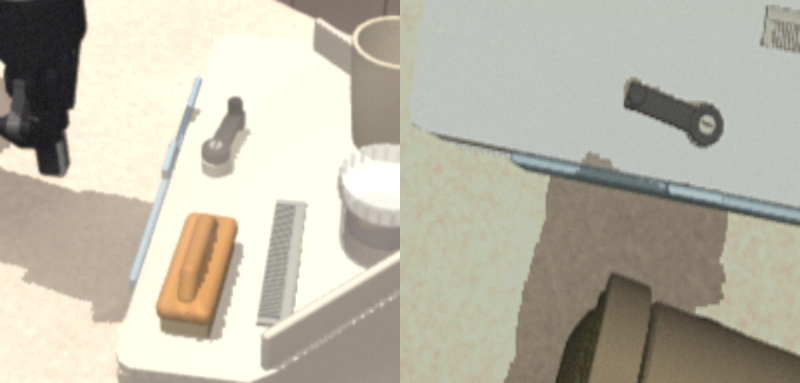

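The drawer looks shut: its blue edge lies along the deck front and the catch is untouched. I'll press once more to confirm the stop, then swing the catch.

Run:
```python
from h import *
from bench import env,monitor,eyes
env.movel(W(-.03,0,.12),.15)
print(env.movel(W(0,0,.12),.04,guard=25)); env.hold(.3)
s=monitor.sense();print(L(s["position"]),s["contact_force"])
env.movel(W(-.06,0,.12),.2); env.movel(W(-.06,0,.25),.2)
def P(phi,off,r=.044): return W(.032-r*np.cos(phi)+off*np.sin(phi), r*np.sin(phi)+off*np.cos(phi), .155)
p=P(1.75,.026); up=p+[0,0,.06]
env.reach(up,Q(-np.pi/2-1.75)); 
d=eyes.grab_frame("side");f=d["frame"][100:340,200:460]
d2=eyes.grab_frame("top");g=d2["frame"][100:340,230:490]
o=np.hstack([cv2.resize(f,(400,370)),cv2.resize(g,(400,370))])
cv2.imwrite("pics/above.png",cv2.convertScaleAbs(o,alpha=1.5)[:,:,::-1]);print(monitor.sense()["clock"])
```

```text
True
[-0.01958324  0.00013622  0.11951409] [-3.87472903  0.04767456  3.07031531]
9.6333
```

View pics/above.png

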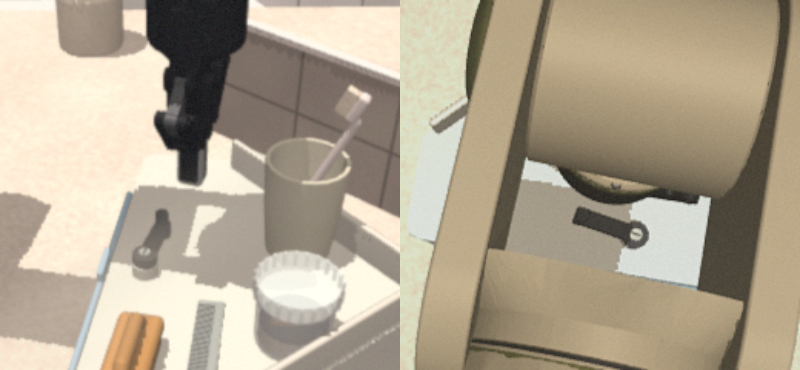

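The finger hangs just behind the arm, clear of the cup and its brush, and the drawer edge lies along the deck. Pressing harder stopped at the same place, so the drawer is shut. Now I'll lower the finger and swing the catch.

Run:
```python
from h import *
from bench import env,monitor,eyes
def P(phi,off,r=.044): return W(.032-r*np.cos(phi)+off*np.sin(phi), r*np.sin(phi)+off*np.cos(phi), .155)
print(env.movel(P(1.75,.026),.1,guard=8))
off=.018
for phi in np.linspace(1.75,0.1,12):
    h=env.movel(P(phi,off),.05,frame=Q(-np.pi/2-phi),guard=25)
    s=monitor.sense();print(round(phi,2),h,(L(s["position"])*1e3).round(1),s["contact_force"].round(1),round(s["clock"],1))
    if h: break
d=eyes.grab_frame("side");f=d["frame"][180:340,200:373]
d2=eyes.grab_frame("top");g=d2["frame"][150:340,280:485]
o=np.hstack([cv2.resize(f,(400,370)),cv2.resize(g,(400,370))])
cv2.imwrite("pics/swing.png",cv2.convertScaleAbs(o,alpha=1.6)[:,:,::-1])
```

```text
False
1.75 False [ 57.6  40.1 155.7] [ 0.7  0.5 -0.7] 10.7
1.6 False [ 51.5  43.4 155.2] [ 0.3 -0.8 -0.3] 11.0
1.45 False [ 44.8  45.7 155.1] [ 0.2 -0.7 -0.4] 11.3
1.3 False [ 37.8  47.1 155.1] [-0.4 -0.3  0.4] 11.6
1.15 False [ 30.7  47.4 155. ] [ 1.1  0.1 -0.2] 11.9
1.0 False [ 23.6  46.7 155. ] [ 0.2 -0.2  0.2] 12.2
0.85 False [ 16.7  44.9 155. ] [ 0.2 -0.8 -0.1] 12.5
0.7 False [ 10.2  42.1 155. ] [ 0.7 -0.1 -0.3] 12.8
0.55 False [  4.1  38.3 155. ] [-0.2 -0.5  1.1] 13.1
0.4 False [ -1.3  33.7 155. ] [-0.3  0.2  0.2] 13.4
0.25 False [ -6.   28.4 155. ] [-0.8  0.6 -0.4] 13.7
0.1 False [ -9.8  22.4 155. ] [ 0.5 -0.8  0.5] 14.0
```

View pics/swing.png

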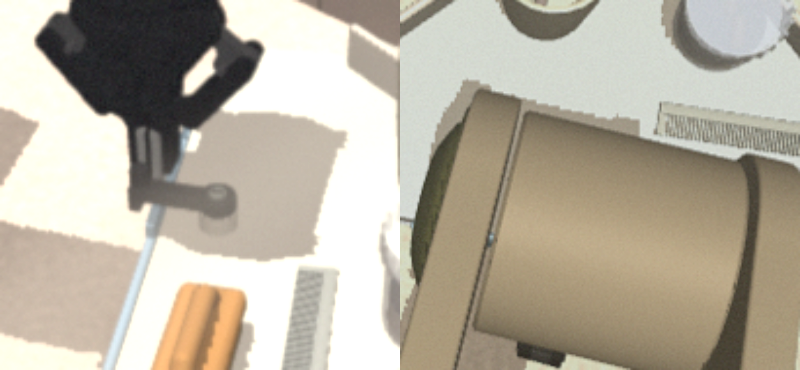

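The catch arm now points out past the tab, with the finger against its left side. I'll finish to 0, back off to the left and up, and look again.

```bash
cat > chk.py <<'E'
from h import *
from bench import env,monitor,eyes
def P(phi,off,r=.044): return W(.032-r*np.cos(phi)+off*np.sin(phi), r*np.sin(phi)+off*np.cos(phi), .155)
def away():
    env.movel(P(0,.045),.1); env.movel(P(0,.045)+[0,0,.1],.2); env.movel(W(-.16,.15,.255),.25)
def shot(n):
    d=eyes.grab_frame("top");np.savez("top1.npz",**d);g=d["frame"][200:340,290:450]
    f=eyes.grab_frame("side")["frame"][180:340,200:373]
    o=np.hstack([cv2.resize(f,(350,350)),cv2.resize(g,(400,350),interpolation=cv2.INTER_CUBIC)])
    cv2.imwrite(n,cv2.convertScaleAbs(o,alpha=1.6)[:,:,::-1]);print(monitor.sense()["clock"])
E
python3 - <<'E'
from chk import *
for phi in (.05,0): print(env.movel(P(phi,.018),.04,frame=Q(-np.pi/2-phi),guard=25))
env.hold(.3); away(); shot("pics/end1.png")
E
```

```text
False
False
16.9333
```

View pics/end1.png

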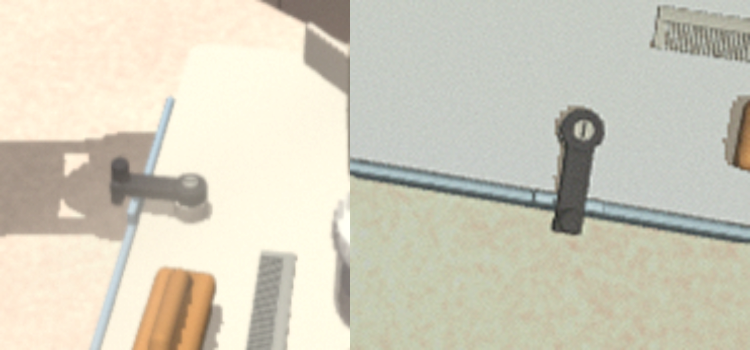

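The catch arm points out, with its end beyond the tab: hub at (382.8,251.6), post at about (378,285.5). I'll check the angle and the drawer.

Run:
```python
from h import *
h=L(plane(T,(382.8,251.6),.162))
for u in ((377.2,285.5),(378,285.5),(378.8,285.5)):
    p=L(plane(T,u,.173)); print(p*1e3,np.arctan2(p[1]-h[1],h[0]-p[0]))
# side-mid of arm at z=.161: hub axis vs arm mid near crop (574,185)
p=L(plane(T,(290+223.5/2.5,274),.161));print(p,np.arctan2(p[1]-h[1],h[0]-p[0]))
```

```text
[-11.63968532   1.73100558 173.        ] 0.037102297772090675
[-11.47994575   0.77531515 173.        ] 0.01490976458050395
[-11.3202152   -0.18032132 173.        ] -0.007462715546960574
[ 3.13704018e-03 -3.04281526e-05  1.61000000e-01] -0.005970681404616568
```

```bash
python3 -c "
from bench import job
print(job.hand_in())"
```

```text
the job is handed in; nothing more can be done
None
```

The drawer is shut against its stop, the catch measures about 0.02 rad from straight out with its nose in front of the tab, the hand is clear, nothing else was touched, and the job is handed in (about 17 s on the robot's clock; no verdict was returned).

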